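# Find the full bottle by weight and stand it in the spill tray

### The arm

A 6-joint arm with a two-finger parallel gripper is mounted at the origin on a cart in front of the work surface, level with it; the furniture and walls round the work are solid. World frame = base frame: x ahead of the robot, y to its left, z up, the work surface at z = 0. Lengths are in m, angles in degrees, forces in N, time in s.
With the tool pointing down it reaches from about 0.35 to 0.875 m from the base axis. Payload 4.2 kg.
Tool frame: the origin (TCP) lies at the very end of the fingers, on their centre line; the grasp point (between the pads) lies 19 mm behind it; z points along the fingers, x is the direction in which the jaws open and shut, and the axes are right-handed (so a half turn about z gives the same grasp; the last joint's range is limited). The gripper opens to 87 mm and grips with 3 to 60 N. Pads are 19 mm wide; open, the fingers measure 117 mm over their backs; the gripper's body (75 mm by 190 mm) begins 51 mm behind the grasp point.
Start: joints at [-59.668, 22.042, 0.453, 0, -68.411, -14.817], TCP at [0.167, -0.602, 0.223] pointing down, gripper open.
Joint ranges: [-179.83, 179.83], [-69.29, 118.12], [-61.27, 80.66], [-181.25, 117.63], [-171.15, -9.14], [-177.46, 177.46]. Speed limits (degrees/s): [159.86, 159.86, 180, 180, 180, 180].

### API

Orientations are given as a 3x3 rotation matrix whose columns are the frame's x, y, z axes.
In Python, from station import sense, capture, finish_job gives the robot as it stands.
- The arm moves only by the shell command python3 -m crank 'ROWS' [OPENING]. ROWS is JSON, a list of rows, each a list of 4 numbers: the shift along the tool's x, y, z in m, then the turn about the tool's z in rad. A call has 1 to 5 rows; each row shifts and turns the commanded pose from where the row before left it, along the tool's axes as they then stand; what a row does not reach is not made up. A row lasts 1/12 s, in which the tool goes at most 41.7 mm and 7.16 degrees, less where a joint would pass 70% of its speed; a pose out of reach is approached as far as the arm can. A call with a gripper value outside its range is refused whole. OPENING is the finger opening in m, from 0 to 0.087, set as the call begins (- or left out, the last holds). The fingers move at their own pace and stop on an object; the grip force is fixed at half the most. Time passes only in rows, so rows that do not move let the fingers close. It gives the time, the measured TCP pose, the force and the opening at its end, in the units of the state.
- sense(): the state, without advancing time (a new reading comes with each control period).
- capture(name): name is "scene" or "top"; returns a dict with "pixels" (420x560x3 uint8, red, green, blue), "depth" (420x560 float32, m along the optical axis (not along the pixel's ray), 0 where there is no reading), "fx", "fy", "cx", "cy" (pixels), "world_from_camera" (4x4, takes a point from camera to world coordinates). Camera axes: x right, y down, z forward; pixel columns grow to the right and rows downward; lengths in m; the calibration is good to about 2 mm. A picture is of the moment at which its call begins.
- finish_job(): hands the job in, once; it reports no verdict.
The state is a dict: "time_s": time; "joints": joint angles; "joint_velocities": joint speeds; "effort": joint torques, N m; "tcp_pos": TCP position; "ee_rot": TCP orientation; "wrist_force": force on the tool from outside, world axes, zero at the start; "moment": the same for the moment, N m; "gripper_width": opening from 0.0 (shut) to 1.0 (fully open).
Only numpy, scipy, OpenCV 4.12 (cv2) and the standard library are available. Lean on these libraries where they do the work, as an engineer would, in place of code of your own. Each camera call takes 0.05 s, during which the arm holds its last target.

### The job

Three identical opaque bottles sit in the inclined rack, and only one of them is full; find out by weight which one it is, and stand that one upright in the yellow tray. The other two bottles must end up seated in the rack. Do not drop a bottle, and leave the other things on the bench alone.

Things in the scene. Friction and masses are not known exactly. Their poses are not given: they have to be found in the camera images.
- bottle_k_center (a point): centre (on the axis, 54 mm above the foot) of one of three identical-looking opaque white screw-cap bottles: 108 mm tall, body 60 mm in diameter up to 66 mm above the foot, then a shoulder; the white cap is 49 mm wide, from 81 to 108 mm, and fixed. z axis: foot to cap. Starts seated in a rack pocket, leaning 25 deg towards the robot. Best gripped by the cap, 95 to 102 mm above the foot
- bottle_m_center (a point): centre (on the axis, 54 mm above the foot) of one of three identical-looking opaque white screw-cap bottles: 108 mm tall, body 60 mm in diameter up to 66 mm above the foot, then a shoulder; the white cap is 49 mm wide, from 81 to 108 mm, and fixed. z axis: foot to cap. Starts seated in a rack pocket, leaning 25 deg towards the robot. Best gripped by the cap, 95 to 102 mm above the foot
- bottle_r_center (a point): centre (on the axis, 54 mm above the foot) of one of three identical-looking opaque white screw-cap bottles: 108 mm tall, body 60 mm in diameter up to 66 mm above the foot, then a shoulder; the white cap is 49 mm wide, from 81 to 108 mm, and fixed. z axis: foot to cap. Starts seated in a rack pocket, leaning 25 deg towards the robot. Best gripped by the cap, 95 to 102 mm above the foot
- bottle_k: the same bottle as bottle_k_center; origin at the centre of its foot. Of the three bottles one is full (0.52 to 0.68 kg), one part used (0.22 to 0.34 kg) and one empty (0.09 to 0.15 kg); which stands in which pocket changes and cannot be seen
- bottle_m: the same bottle as bottle_m_center; origin at the centre of its foot. Of the three bottles one is full (0.52 to 0.68 kg), one part used (0.22 to 0.34 kg) and one empty (0.09 to 0.15 kg); which stands in which pocket changes and cannot be seen
- bottle_r: the same bottle as bottle_r_center; origin at the centre of its foot. Of the three bottles one is full (0.52 to 0.68 kg), one part used (0.22 to 0.34 kg) and one empty (0.09 to 0.15 kg); which stands in which pocket changes and cannot be seen
- rack: fixed grey bottle rack, 340 mm long (along its y axis), with three pockets at y = -115, 0 and +115 mm; origin on the worktop under the middle pocket. x: level, to the back, away from the robot. All pockets lean 25 deg from vertical towards -x: a bottle comes out along (-0.42, 0, 0.91) of the rack's frame
- rack_mid (a point): centre of the floor of the middle pocket, 74 mm above the worktop (rack x = 0, y = 0). Pockets are 68 mm square inside, 34 mm deep along their leaning axis, walls 4 mm; the floor is square to that axis. A seated bottle has its foot flat on the floor and rests on the lower (front) wall
- tray: fixed low yellow square spill tray, 120 x 120 mm, 18 mm high, walls 5 mm, floor 5 mm thick; origin at the centre of its underside; z up
- beaker_600: bystander: empty glass beaker, 98 mm wide, 125 mm tall; origin at the centre of its foot
- jar: bystander: amber sample jar with a tan cap, 68 mm square, 126 mm tall; origin at the centre of its foot
- timer: bystander: white bench timer lying flat, 66 x 66 x 20 mm; origin at the centre of its underside
- marker_red: bystander: red marker pen lying flat, 132 mm long, 17 mm thick; origin at the middle of its underside
Mind the look-alikes: they are no part of the job. What is shaped like the bottle_k but pink or turquoise is not meant.

How it is judged:
By the outcome, as a careful person would: the job done as asked, in the order asked, and still so for the second after the job is handed in, with the robot touching nothing.
It also fails if it takes over 58 s, if anything falls off the work surface, if the arm or the gripper's body presses on something with over 40 N, if the wrist force passes 120 N, or if a joint passes its speed limit or range.

## Working session

There is one attempt and no reset: what is moved stays moved. The work goes in short steps, Python scripts to look and compute and a shell command to move; the robot and the scene stay as the last step left them, time stands still between calls to the robot, and variables do not carry over. Pictures are saved under pics/ and viewed, and the job is handed in when it is done.

```bash
ls; mkdir -p pics; python3 - <<'E'
from station import sense,capture
import cv2,numpy as np
for n in("scene","top"):
    c=capture(n);cv2.imwrite(f"pics/{n}0.png",c["pixels"][:,:,::-1]);np.savez(f"{n}0.npz",**c)
    print(n,c["fx"],c["cx"],c["cy"],np.round(c["world_from_camera"],3).tolist())
print(sense())
E
```

```text
pics
scene 421.7837260593607 279.7040663643372 210.0565316890918 [[-0.606, -0.609, 0.512, -0.019], [-0.796, 0.475, -0.376, 0.382], [-0.014, -0.635, -0.772, 0.995], [0.0, 0.0, 0.0, 1.0]]
top 469.98251838247734 272.50850272303524 207.59114504131944 [[-0.012, -0.991, 0.133, 0.362], [-1.0, 0.011, -0.01, -0.026], [0.009, -0.133, -0.991, 1.501], [0.0, 0.0, 0.0, 1.0]]
{'time_s': 0.1, 'joints': array([-5.96674358e+01,  2.20872194e+01,  3.87419308e-01, -2.61929607e-02,
       -6.84108922e+01, -1.48157365e+01]), 'joint_velocities': array([ 0.0099049 , -0.01527586,  0.16279536,  0.06022829, -0.00092764,
       -0.02117545]), 'effort': array([-2.18528562e-04, -3.91688991e+01,  1.87937236e+01,  4.23192590e+00,
        1.34800115e-02, -7.56360282e-05]), 'tcp_pos': array([ 0.16706818, -0.60169648,  0.22155633]), 'ee_rot': array([[-2.67358303e-01,  9.63596994e-01, -6.08756445e-04],
       [ 9.63595160e-01,  2.67358983e-01,  1.88212091e-03],
       [ 1.97636255e-03, -8.33941123e-05, -9.99998044e-01]]), 'wrist_force': array([0.6006738 , 0.58538868, 0.65900199]), 'moment': array([-0.04454965, -0.0046696 ,  0.04191909]), 'gripper_width': 1.0028858517452717}
```

View pics/scene0.png

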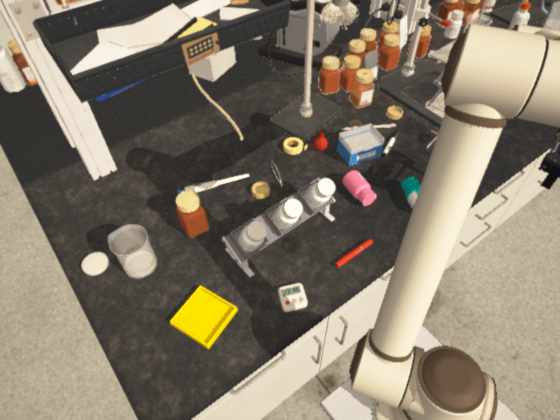

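View pics/top0.png

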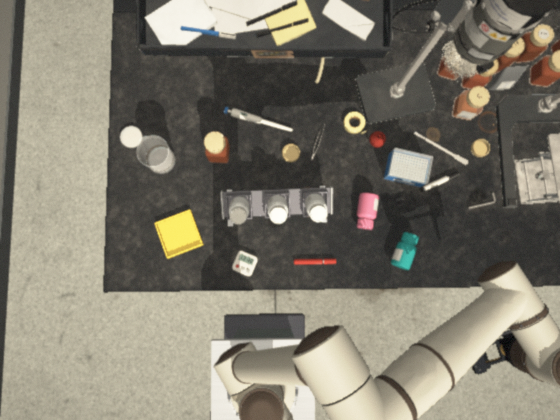

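The top view shows three white caps in the rack at about (238,209), (277,207) and (317,206). The look-alikes are pink at (368,210) and turquoise at (405,250). Other pale things that could be confused are the beaker (155,152), the white disc (131,136) and the timer (245,263). The tray is at (179,233). I'll make one close crop to check the choice.

```bash
python3 - <<'E'
import cv2,numpy as np
t=np.load("top0.npz");s=np.load("scene0.npz")
a=cv2.resize(t["pixels"][170:250,205:345],None,fx=4,fy=4,interpolation=2)[:,:,::-1]
b=cv2.resize(s["pixels"][165:280,215:355],None,fx=4,fy=4,interpolation=2)[:,:,::-1]
b=b[:, :]
o=np.zeros((600,560,3),np.uint8);k=cv2.resize(a,(420,240));o[:240,:420]=k;k=cv2.resize(b,(436,358));o[242:600,:436]=k
cv2.imwrite("pics/crop0.png",o)
def P(c):
    d=c["depth"];v,u=np.mgrid[:420,:560]
    p=np.stack([(u-c["cx"])/c["fx"]*d,(v-c["cy"])/c["fy"]*d,d],-1)
    M=c["world_from_camera"];return p@M[:3,:3].T+M[:3,3]
for n,c in(("top",t),("scene",s)):
    w=P(c);np.save(n+"w.npy",w)
    hsv=cv2.cvtColor(c["pixels"],cv2.COLOR_RGB2HSV)
    m=((hsv[...,0]>22)&(hsv[...,0]<34)&(hsv[...,1]>150)&(hsv[...,2]>120)).astype(np.uint8)
    nn,l,st,ce=cv2.connectedComponentsWithStats(m)
    k=1+np.argmax(st[1:,4]);q=w[l==k];print(n,"tray",st[k],ce[k],q.mean(0),np.percentile(q,[2,50,98],axis=0).round(3).tolist(),cv2.minAreaRect(q[:,:2].astype(np.float32)*1000))
    # points high in rack region
    r=(w[...,0]>.3)&(w[...,0]<.55)&(w[...,1]>-.25)&(w[...,1]<.2)&(w[...,2]>.1)&(w[...,2]<.25)
    nn,l,st,ce=cv2.connectedComponentsWithStats(r.astype(np.uint8))
    for i in range(1,nn):
        if st[i,4]>40:
            q=w[l==i];print(i,st[i],ce[i].round(1),q.mean(0).round(4),q.min(0).round(3),q.max(0).round(3))
E
```

```text
top tray [155 210  48  48 573] [177.7469459  236.32111693] [0.47337756 0.2609365  0.00865729] [[0.414, 0.189, -0.003], [0.458, 0.262, 0.008], [0.551, 0.328, 0.02]] ((483.6376037597656, 260.8635559082031), (124.74103546142578, 124.35911560058594), 20.11843490600586)
1 [267 205  21  19 295] [277.6 213. ] [ 0.5252 -0.0536  0.1633] [ 0.497 -0.082  0.107] [ 0.55  -0.023  0.182]
2 [306 204  22  18 287] [317.  211.9] [ 0.5271 -0.1668  0.1631] [ 0.501 -0.204  0.103] [ 0.55  -0.139  0.183]
3 [229 206  20  18 307] [238.2 213.7] [0.5247 0.0592 0.1629] [0.498 0.032 0.124] [0.55  0.088 0.183]
scene tray [ 170  285   68   64 2362] [203.63124471 316.12828112] [0.47804551 0.26213289 0.00843214] [[0.409, 0.195, -0.002], [0.48, 0.263, 0.004], [0.547, 0.328, 0.018]] ((271.356689453125, 277.47332763671875), (161.44549560546875, 596.8348999023438), 85.30097198486328)
1 [309 179  26  26 475] [321.5 191.9] [ 0.5222 -0.1556  0.1494] [ 0.497 -0.19   0.1  ] [ 0.549 -0.133  0.179]
2 [276 199  26  27 504] [288.7 212.8] [ 0.5189 -0.0413  0.1503] [ 0.492 -0.076  0.101] [ 0.55  -0.019  0.179]
4 [237 221  29  28 539] [252.8 235.1] [0.5172 0.0729 0.1505] [0.491 0.04  0.1  ] [0.55  0.103 0.179]
```

View pics/crop0.png

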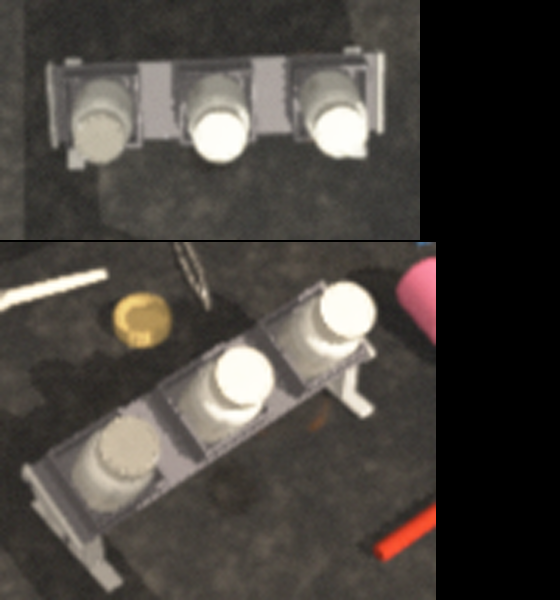

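The crop confirms three white-capped bottles seated in the rack. The left one is only in shadow. Next I'll get the cap-top centres.

```bash
python3 - <<'E'
import cv2,numpy as np
for n in("top","scene"):
    w=np.load(n+"w.npy")
    r=(w[...,0]>.4)&(w[...,0]<.62)&(w[...,1]>-.25)&(w[...,1]<.15)&(w[...,2]>.1)&(w[...,2]<.25)
    C=[]
    for y in(-.162,-.047,.066):
        q=w[r&(abs(w[...,1]-y)<.045)]
        N=np.array([-.4226,0,.9063])
        for it in range(3):
            h=q@N;m=np.percentile(h,97)
            d=q[abs(h-np.median(h[h>m-.006]))<.003]
            c0=d.mean(0);v=np.linalg.svd(d-c0)[2][2];v*=np.sign(v[2])
        C.append((d.min(0)+d.max(0))/2)
        print(n,len(d),"mean",d.mean(0).round(4),"mid",C[-1].round(4),"ext",(d.max(0)-d.min(0)).round(4),"n",v.round(3))
    e=C[2]-C[0];print("yaw",np.degrees(np.arctan2(-e[0],e[1])),np.linalg.norm(e))
    # tray rim
    q=w[(abs(w[...,0]-.48)<.1)&(abs(w[...,1]-.26)<.1)&(w[...,2]>.012)&(w[...,2]<.03)]
    print("rim",len(q),cv2.minAreaRect(q[:,:2].astype(np.float32)*1000))
E
python3 - <<'E'
from station import sense
s=sense();print(s["wrist_force"],s["tcp_pos"])
E
```

```text
top 154 mean [ 0.5226 -0.1688  0.1683] mid [ 0.5234 -0.169   0.1677] ext [0.0438 0.0461 0.0238] n [-0.438 -0.003  0.899]
top 149 mean [ 0.5195 -0.0542  0.169 ] mid [ 0.5189 -0.0546  0.169 ] ext [0.0439 0.0457 0.0237] n [-0.44  -0.014  0.898]
top 156 mean [0.5175 0.0601 0.1688] mid [0.5184 0.0595 0.1685] ext [0.041  0.0456 0.0234] n [-0.439 -0.009  0.899]
yaw 1.2353160292012793 0.22858620996243767
rim 230 ((482.44805908203125, 258.44097900390625), (120.41513061523438, 120.11241912841797), 20.505970001220703)
scene 211 mean [ 0.5176 -0.1657  0.1661] mid [ 0.5183 -0.1653  0.1663] ext [0.0431 0.0491 0.0245] n [-0.437 -0.016  0.899]
scene 229 mean [ 0.5143 -0.0508  0.1665] mid [ 0.5145 -0.0507  0.167 ] ext [0.0456 0.0497 0.0237] n [-0.435  0.002  0.9  ]
scene 264 mean [0.5127 0.0643 0.1671] mid [0.5129 0.0639 0.1673] ext [0.0446 0.0474 0.0224] n [-0.421  0.001  0.907]
yaw 1.3470352600170319 0.229266165244463
rim 395 ((478.74578857421875, 262.2926940917969), (121.3901596069336, 120.992431640625), 20.73006248474121)
[0.6006738  0.58538868 0.65900199] [ 0.16706818 -0.60169648  0.22155633]
```

```bash
python3 -m crank '[[0,0,-0.01,0.083],[0,0,-0.01,0.083],[0,0,-0.01,0.082],[0,0.02,0,0],[0,0.03,0,0]]' 0.087; python3 -m crank '[[0.03,0.025,0,0],[0.03,0.025,0,0],[0.03,0.025,0,0],[0.03,0.025,0,0],[0.03,0.025,0,0]]'; python3 -m crank '[[0.03,0.025,0,0],[0.03,0.025,0,0],[0.03,0.025,0,0],[0.03,0.025,0,0],[0.03,0.025,0,0]]'
```

```text
time_s: 0.52
tcp_pos: [0.2158, -0.6012, 0.2534]
ee_rot: [[-0.019, 1.0, 0.0], [1.0, 0.019, -0.001], [-0.001, 0.0, -1.0]]
wrist_force: [0.6, -0.6, -0.4]
gripper_width: 1.0
time_s: 0.93
tcp_pos: [0.3394, -0.4465, 0.252]
ee_rot: [[-0.022, 1.0, -0.001], [1.0, 0.022, 0.001], [0.001, -0.001, -1.0]]
wrist_force: [1.5, 0.5, 0.7]
gripper_width: 0.999
time_s: 1.35
tcp_pos: [0.4609, -0.2936, 0.2523]
ee_rot: [[-0.023, 1.0, -0.001], [1.0, 0.023, 0.0], [0.0, -0.001, -1.0]]
wrist_force: [1.3, 0.2, 0.3]
gripper_width: 0.998
```

```bash
python3 -m crank '[[0.032,0.017,0,0],[0.032,0.017,0,0],[0.032,0.017,0,0],[0.03,0.016,0,0],[0,0,0,0]]'; python3 -m crank '[[0,0,0,0],[0,0,0,0]]'; python3 - <<'E'
from station import *
import cv2
for n in("scene","top"):
    c=capture(n);cv2.imwrite(f"pics/{n}1.png",cv2.resize(c["pixels"][130:290,180:400] if n=="scene" else c["pixels"][130:290,180:400],None,fx=3,fy=3)[:,:,::-1])
print(sense()["tcp_pos"],sense()["wrist_force"])
E
```

```text
time_s: 1.77
tcp_pos: [0.5265, -0.1637, 0.2519]
ee_rot: [[-0.028, 1.0, 0.0], [1.0, 0.028, 0.001], [0.001, 0.0, -1.0]]
wrist_force: [0.2, -0.8, -0.6]
gripper_width: 0.998
time_s: 1.93
tcp_pos: [0.5241, -0.1678, 0.2521]
ee_rot: [[-0.023, 1.0, -0.001], [1.0, 0.023, 0.0], [0.0, -0.001, -1.0]]
wrist_force: [-0.4, 0.7, 0.7]
gripper_width: 1.002
[ 0.52383118 -0.16872015  0.25237741] [-0.74343066 -0.50193324  0.45545743]
```

View pics/scene1.png

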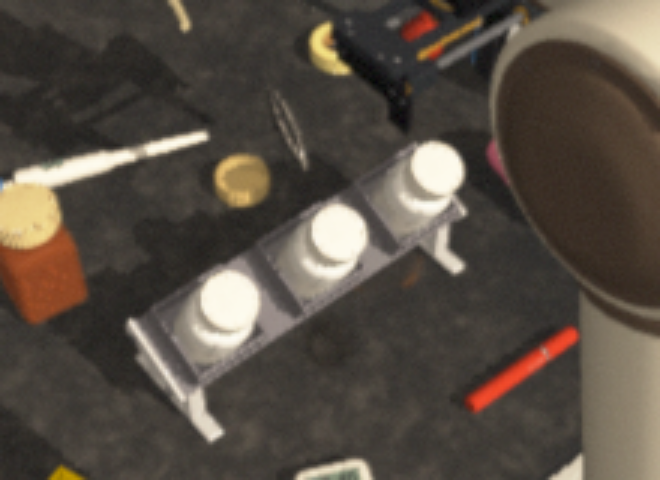

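The scene crop shows the gripper behind and above the right-hand bottle (cap at about (437,168) in the crop), with all three bottles untouched. I'm descending.

```bash
python3 -m crank '[[0,0,0.03,0],[0,0,0.03,0],[0,0,0.026,0],[0,0,0.012,0],[0,0,0.01,0]]'; python3 -m crank '[[0,0,0,0],[0,0,0,0],[0,0,0,0]]';python3 -m crank '[[0,0,0,0],[0,0,0,0],[0,0,0,0]]' 0.06;python3 -m crank '[[0,0,0,0]]' 0.035
```

```text
time_s: 2.45
tcp_pos: [0.5229, -0.1691, 0.1428]
ee_rot: [[-0.021, 1.0, -0.003], [1.0, 0.021, 0.0], [0.0, -0.003, -1.0]]
wrist_force: [0.6, -0.4, 0.6]
gripper_width: 1.0
time_s: 2.7
tcp_pos: [0.5252, -0.1685, 0.1458]
ee_rot: [[-0.022, 1.0, 0.002], [1.0, 0.022, -0.0], [-0.001, 0.002, -1.0]]
wrist_force: [-0.2, 0.1, -0.3]
gripper_width: 0.998
time_s: 2.95
tcp_pos: [0.5248, -0.1679, 0.1454]
ee_rot: [[-0.023, 1.0, 0.002], [1.0, 0.023, -0.0], [-0.0, 0.002, -1.0]]
wrist_force: [-0.2, -0.4, 0.7]
gripper_width: 0.857
time_s: 3.03
tcp_pos: [0.5246, -0.1679, 0.1451]
ee_rot: [[-0.023, 1.0, 0.001], [1.0, 0.023, -0.0], [-0.0, 0.001, -1.0]]
wrist_force: [-0.3, -0.0, -0.0]
gripper_width: 0.783
```

```bash
python3 -m crank '[[0,0,0,0],[0,0,0,0],[0,0,0,0],[0,0,0,0]]';python3 -m crank '[[0,0,0,0],[0,0,0,0],[0,0,0,0]]'
```

```text
time_s: 3.37
tcp_pos: [0.5245, -0.1678, 0.1446]
ee_rot: [[-0.023, 1.0, 0.0], [1.0, 0.023, 0.0], [0.0, 0.0, -1.0]]
wrist_force: [-0.3, 0.0, 0.3]
gripper_width: 0.553
time_s: 3.62
tcp_pos: [0.5245, -0.1678, 0.1446]
ee_rot: [[-0.023, 1.0, 0.0], [1.0, 0.023, 0.0], [0.0, 0.0, -1.0]]
wrist_force: [0.3, 0.6, 0.7]
gripper_width: 0.557
```

```bash
python3 -m crank '[[0,-0.002,-0.005,0],[0,-0.002,-0.005,0],[0,-0.0015,-0.005,0],[0,0,0,0],[0,0,0,0]]'; for i in 1 2 3 4 5; do python3 -m crank '[[0,0,0,0]]' | egrep 'tcp_pos|force|width';done
```

```text
time_s: 4.03
tcp_pos: [0.5188, -0.1681, 0.1599]
ee_rot: [[-0.023, 1.0, 0.001], [1.0, 0.023, 0.0], [0.0, 0.001, -1.0]]
wrist_force: [0.3, 0.3, -3.2]
gripper_width: 0.556
tcp_pos: [0.5186, -0.1681, 0.1594]
wrist_force: [-0.9, 0.0, -1.3]
gripper_width: 0.555
tcp_pos: [0.5187, -0.1681, 0.1593]
wrist_force: [0.4, -0.2, -3.1]
gripper_width: 0.556
tcp_pos: [0.5187, -0.1681, 0.1592]
wrist_force: [0.5, -0.3, -2.4]
gripper_width: 0.557
tcp_pos: [0.5188, -0.1681, 0.1593]
wrist_force: [0.2, -0.1, -3.5]
gripper_width: 0.556
tcp_pos: [0.5189, -0.1681, 0.1594]
wrist_force: [0.6, -0.6, -2.0]
gripper_width: 0.561
```

About 2.9 N (0.29 kg), so this is the part-used bottle. I'm putting it back.

```bash
python3 -m crank '[[0,0.002,0.005,0],[0,0.002,0.005,0],[0,0.0015,0.0045,0],[0,0,0,0],[0,0,0,0]]';python3 -m crank '[[0,0,0,0],[0,0,0,0],[0,0,0,0],[0,0,0,0],[0,0,0,0]]' 0.087;python3 -m crank '[[0,0,0,0],[0,0,0,0],[0,0,0,0]]'
```

```text
time_s: 4.87
tcp_pos: [0.5244, -0.1679, 0.1445]
ee_rot: [[-0.023, 1.0, -0.001], [1.0, 0.023, 0.0], [0.0, -0.001, -1.0]]
wrist_force: [0.7, 0.4, -1.9]
gripper_width: 0.558
time_s: 5.28
tcp_pos: [0.5247, -0.168, 0.1455]
ee_rot: [[-0.023, 1.0, 0.001], [1.0, 0.023, -0.0], [-0.0, 0.001, -1.0]]
wrist_force: [0.9, 0.2, -0.1]
gripper_width: 0.852
time_s: 5.53
tcp_pos: [0.5244, -0.1679, 0.1451]
ee_rot: [[-0.023, 1.0, 0.0], [1.0, 0.023, 0.0], [0.0, 0.0, -1.0]]
wrist_force: [-0.4, 0.5, -0.5]
gripper_width: 0.979
```

```bash
python3 -m crank '[[0,0,-0.015,0],[0,0,-0.03,0],[0,0,-0.03,0],[0.02,0,-0.01,0],[0.035,0,0,0]]';python3 -m crank '[[0.035,0,0,0],[0.025,0,0,0],[0,0,0,0],[0,0,0,0],[0,0,0,0]]'; python3 - <<'E'
from station import *
import cv2
c=capture("scene");cv2.imwrite("pics/scene2.png",cv2.resize(c["pixels"][130:290,180:400],None,fx=3,fy=3)[:,:,::-1])
E
```

```text
time_s: 5.95
tcp_pos: [0.5252, -0.1144, 0.2337]
ee_rot: [[-0.019, 1.0, 0.007], [1.0, 0.019, -0.001], [-0.001, 0.007, -1.0]]
wrist_force: [1.0, 1.2, 0.2]
gripper_width: 1.0
time_s: 6.37
tcp_pos: [0.5218, -0.0531, 0.2301]
ee_rot: [[-0.023, 1.0, -0.0], [1.0, 0.023, -0.0], [-0.0, -0.0, -1.0]]
wrist_force: [0.0, -0.6, 0.1]
gripper_width: 1.003
```

View pics/scene2.png

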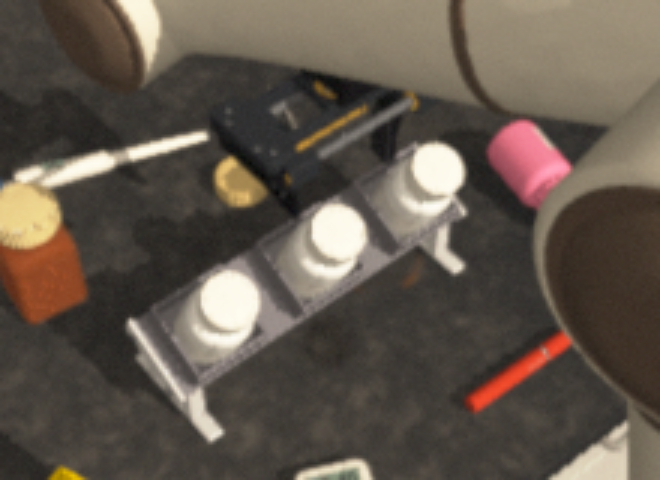

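The right bottle (cap at (437,170)) is back in its seat and looks the same as before. The gripper is over the middle bottle. I'll weigh the middle one next.

```bash
python3 -m crank '[[0,0,0.02,0],[0,0,0.03,0],[0,0,0.02,0],[0,0,0.01,0],[0,0,0.006,0]]'; python3 -m crank '[[0,0,0,0],[0,0,0,0],[0,0,0,0],[0,0,0,0],[0,0,0,0]]' 0.035;python3 -m crank '[[0,0,0,0],[0,0,0,0],[0,0,0,0]]';python3 -m crank '[[0,0,0,0]]'
```

```text
time_s: 6.83
tcp_pos: [0.5211, -0.0541, 0.1425]
ee_rot: [[-0.021, 1.0, -0.003], [1.0, 0.021, -0.001], [-0.001, -0.003, -1.0]]
wrist_force: [0.6, 0.7, 1.2]
gripper_width: 1.002
time_s: 7.25
tcp_pos: [0.5223, -0.0529, 0.145]
ee_rot: [[-0.023, 1.0, 0.002], [1.0, 0.023, 0.0], [0.0, 0.002, -1.0]]
wrist_force: [0.7, 0.7, -0.0]
gripper_width: 0.703
time_s: 7.5
tcp_pos: [0.5221, -0.0528, 0.1445]
ee_rot: [[-0.023, 1.0, 0.001], [1.0, 0.023, 0.0], [0.0, 0.001, -1.0]]
wrist_force: [-0.3, 0.7, 2.0]
gripper_width: 0.558
time_s: 7.58
tcp_pos: [0.5221, -0.0528, 0.1445]
ee_rot: [[-0.023, 1.0, 0.001], [1.0, 0.023, 0.0], [0.0, 0.001, -1.0]]
wrist_force: [0.6, 0.4, 2.2]
gripper_width: 0.555
```

```bash
python3 -m crank '[[0,-0.002,-0.005,0],[0,-0.002,-0.005,0],[0,-0.0015,-0.005,0],[0,0,0,0],[0,0,0,0]]'; for i in 1 2 3 4 5; do python3 -m crank '[[0,0,0,0]]' | egrep 'tcp_pos|force|width';done
```

```text
time_s: 8.0
tcp_pos: [0.5152, -0.0532, 0.1587]
ee_rot: [[-0.022, 1.0, -0.002], [1.0, 0.022, 0.0], [0.0, -0.002, -1.0]]
wrist_force: [0.6, 0.6, -5.5]
gripper_width: 0.556
tcp_pos: [0.5154, -0.0532, 0.1585]
wrist_force: [0.6, -1.0, -6.6]
gripper_width: 0.555
tcp_pos: [0.5156, -0.0532, 0.1585]
wrist_force: [0.1, -0.2, -5.8]
gripper_width: 0.56
tcp_pos: [0.5158, -0.0532, 0.1586]
wrist_force: [-0.6, 0.6, -6.3]
gripper_width: 0.553
tcp_pos: [0.516, -0.0531, 0.1587]
wrist_force: [-0.7, 0.1, -5.4]
gripper_width: 0.553
tcp_pos: [0.5161, -0.0531, 0.1588]
wrist_force: [0.1, 0.3, -5.5]
gripper_width: 0.556
```

About 5.9 N (0.6 kg), so the middle bottle is the full one. I'll draw it out along its axis and look at it.

```bash
python3 -m crank '[[0,-0.003,-0.0065,0],[0,-0.004,-0.009,0],[0,-0.005,-0.011,0],[0,-0.005,-0.011,0],[0,-0.005,-0.011,0]]';python3 -m crank '[[0,-0.004,-0.01,0],[0,-0.004,-0.012,0],[0,-0.002,-0.012,0],[0,0,-0.01,0],[0,0,0,0]]'; python3 - <<'E'
from station import *
import cv2
for n in("scene","top"):
    c=capture(n);cv2.imwrite(f"pics/{n}3.png",cv2.resize(c["pixels"][120:300,160:420],None,fx=3,fy=3)[:,:,::-1])
E
```

```text
time_s: 8.83
tcp_pos: [0.4939, -0.0536, 0.2093]
ee_rot: [[-0.023, 1.0, 0.001], [1.0, 0.023, 0.0], [0.0, 0.001, -1.0]]
wrist_force: [-0.2, 0.1, -5.7]
gripper_width: 0.557
time_s: 9.25
tcp_pos: [0.4857, -0.0538, 0.2549]
ee_rot: [[-0.023, 1.0, 0.007], [1.0, 0.023, 0.0], [0.0, 0.007, -1.0]]
wrist_force: [1.2, 0.2, -5.4]
gripper_width: 0.56
```

View pics/scene3.png

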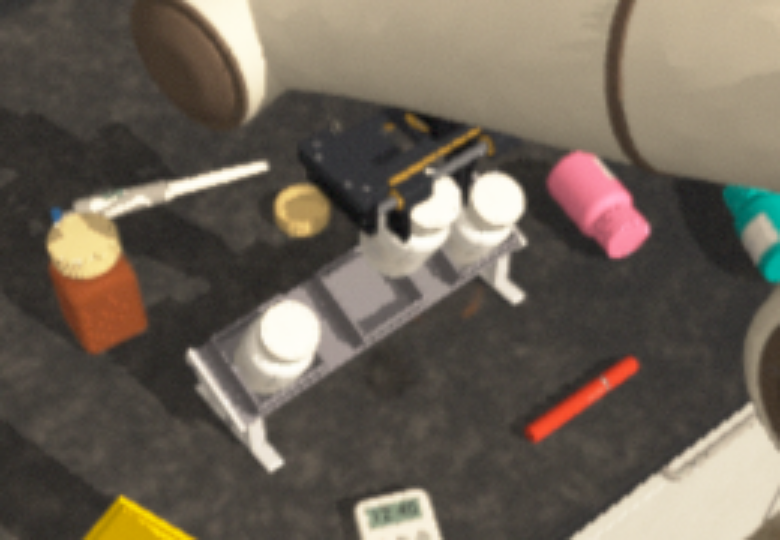

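View pics/top3.png

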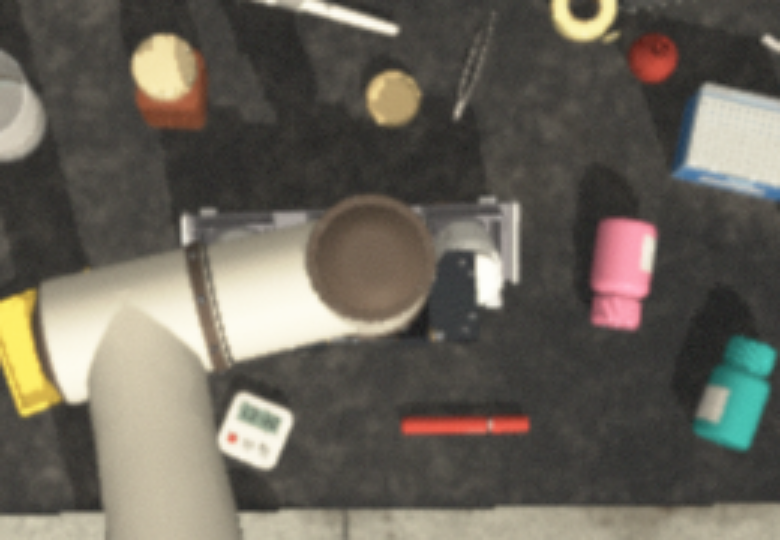

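The bottle is out of its pocket (cap at about (430,205) in the scene crop) and still leaning. The right and left bottles are seated. I'll measure the tilt.

```bash
cat > tilt.py <<'E'
from station import *
import numpy as np
def run(n="scene"):
    s=sense();g=s["tcp_pos"]+[0,0,.019];c=capture(n)
    d=c["depth"];v,u=np.mgrid[:420,:560]
    p=np.stack([(u-c["cx"])/c["fx"]*d,(v-c["cy"])/c["fy"]*d,d],-1);M=c["world_from_camera"];w=p@M[:3,:3].T+M[:3,3]
    q=w[(np.linalg.norm((w-g)[...,:2],axis=-1)<.06)&(w[...,2]<g[2]+.03)&(w[...,2]>g[2]-.12)&(c["pixels"].min(-1)>150)]
    best=(0,)
    rng=np.random.default_rng(0)
    for i in range(800):
        a=q[rng.choice(len(q),3,False)];k=np.cross(a[1]-a[0],a[2]-a[0]);L=np.linalg.norm(k)
        if L<1e-4: continue
        k/=L;k*=np.sign(k[2])
        if k[2]<.8: continue
        m=abs((q-a[0])@k)<.0025
        if m.sum()>best[0]:best=(m.sum(),m)
    d=q[best[1]];c0=d.mean(0);k=np.linalg.svd(d-c0)[2][2];k*=np.sign(k[2])
    print(n,len(q),len(d),"centre rel grip",(c0-g).round(4),"normal",k.round(3),"lean deg",np.degrees(np.arctan2(-k[0],k[2])).round(1),"zmin rel",np.percentile(q[:,2]-g[2],1).round(3))
if __name__=="__main__":run()
E
python3 tilt.py; python3 - <<'E'
from station import sense;print(sense()["tcp_pos"])
E
```

```text
scene 334 155 centre rel grip [-0.0123 -0.0015  0.0004] normal [-0.415 -0.011  0.91 ] lean deg 24.5 zmin rel -0.089
[ 0.48384843 -0.0537182   0.25110182]
```

The bottle is held rigidly, still leaning 24.5°. I'll lift it clear of the left bottle and carry it to the tray. There I'll set the near foot edge down and walk the cap over +x to bring it upright.

```bash
python3 -m crank '[[0,0,-0.01,0],[0,0,-0.02,0],[0,0,-0.02,0],[0.01,-0.004,-0.01,0],[0.02,-0.004,0,0]]';python3 -m crank '[[0.03,-0.004,0,0],[0.03,-0.004,0,0],[0.03,-0.004,0,0],[0.03,-0.004,0,0],[0.03,-0.004,0,0]]';python3 -m crank '[[0.03,-0.004,0,0],[0.03,-0.004,0,0],[0.03,-0.004,0,0],[0.025,0,0,0],[0.02,0,0,0]]';python3 -m crank '[[0,0,0,0],[0,0,0,0],[0,0,0,0]]'
```

```text
time_s: 9.82
tcp_pos: [0.4769, -0.0245, 0.3144]
ee_rot: [[-0.02, 1.0, 0.005], [1.0, 0.02, -0.0], [-0.0, 0.005, -1.0]]
wrist_force: [0.3, 1.0, -5.7]
gripper_width: 0.561
time_s: 10.23
tcp_pos: [0.4511, 0.1271, 0.3113]
ee_rot: [[-0.023, 1.0, -0.001], [1.0, 0.023, -0.0], [-0.0, -0.001, -1.0]]
wrist_force: [-0.0, 0.3, -5.8]
gripper_width: 0.562
time_s: 10.65
tcp_pos: [0.436, 0.2625, 0.3111]
ee_rot: [[-0.024, 1.0, -0.001], [1.0, 0.024, 0.0], [0.0, -0.001, -1.0]]
wrist_force: [-0.3, -0.1, -5.9]
gripper_width: 0.558
time_s: 10.9
tcp_pos: [0.4365, 0.26, 0.3111]
ee_rot: [[-0.023, 1.0, -0.001], [1.0, 0.023, -0.001], [-0.001, -0.001, -1.0]]
wrist_force: [0.9, -0.4, -5.7]
gripper_width: 0.552
```

```bash
python3 tilt.py; python3 - <<'E'
from station import *
import cv2
print(sense()["tcp_pos"])
c=capture("scene");cv2.imwrite("pics/scene4.png",cv2.resize(c["pixels"][190:390,80:360],None,fx=2.8,fy=2.8)[:,:,::-1])
E
```

```text
scene 111 58 centre rel grip [-0.0183  0.0098 -0.0017] normal [-0.387 -0.054  0.921] lean deg 22.8 zmin rel -0.039
[0.43672327 0.25960676 0.3112961 ]
```

View pics/scene4.png

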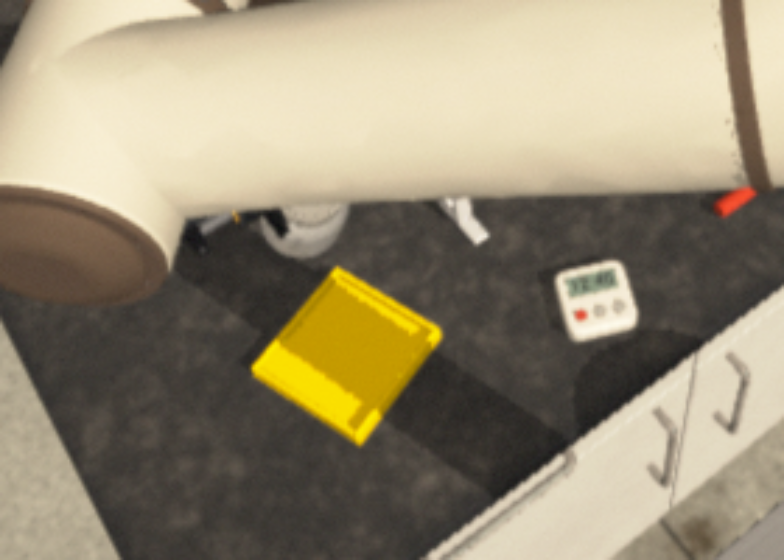

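The bottle is held over the tray (tray at (347,355) in the crop, bottle partly hidden behind the arm at (305,225)). I'm descending to about 10 mm above expected contact.

```bash
python3 -m crank '[[0,0,0.02,0],[0,0,0.035,0],[0,0,0.035,0],[0,0,0.035,0],[0,0,0.03,0]]';python3 -m crank '[[0,0,0.025,0],[0,0,0.018,0],[0,0,0.01,0],[0,0,0,0],[0,0,0,0]]'; python3 - <<'E'
from station import *
import cv2
print(sense()["tcp_pos"])
c=capture("scene");cv2.imwrite("pics/scene5.png",cv2.resize(c["pixels"][190:390,80:360],None,fx=2.8,fy=2.8)[:,:,::-1])
import tilt;tilt.run()
E
```

```text
time_s: 11.42
tcp_pos: [0.4366, 0.2587, 0.1549]
ee_rot: [[-0.021, 1.0, -0.001], [1.0, 0.021, -0.0], [-0.0, -0.001, -1.0]]
wrist_force: [0.4, 0.9, -6.0]
gripper_width: 0.557
time_s: 11.83
tcp_pos: [0.4378, 0.2602, 0.1042]
ee_rot: [[-0.023, 1.0, 0.001], [1.0, 0.023, 0.0], [0.0, 0.001, -1.0]]
wrist_force: [-0.2, 0.4, -4.9]
gripper_width: 0.557
[0.43784245 0.26016975 0.10422133]Traceback (most recent call last):
  File "<stdin>", line 5, in <module>
  File "tilt.py", line 11, in run
    a=q[rng.choice(len(q),3,False)];k=np.cross(a[1]-a[0],a[2]-a[0]);L=np.linalg.norm(k)
        ~~~~~~~~~~^^^^^^^^^^^^^^^^
  File "numpy/random/_generator.pyx", line 864, in numpy.random._generator.Generator.choice
ValueError: a must be a positive integer unless no samples are taken
```

View pics/scene5.png

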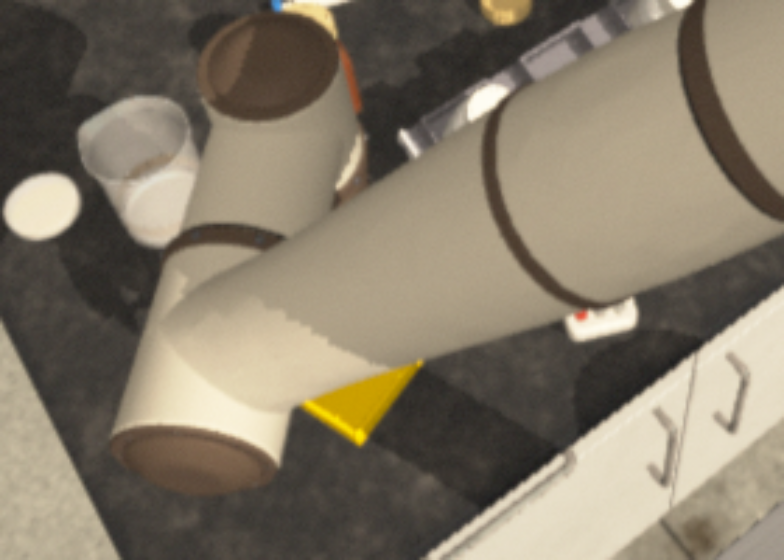

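The arm hides the bottle from this camera, so I'll go down by feel.

```bash
for i in 1 ; do python3 -m crank '[[0,0,0.004,0],[0,0,0.003,0],[0,0,0,0],[0,0,0,0]]'| egrep 'tcp_pos|force';python3 -m crank '[[0,0,0.002,0],[0,0,0.001,0],[0,0,0,0]]'| egrep 'tcp_pos|force';python3 -m crank '[[0,0,0.002,0],[0,0,0,0]]'| egrep 'tcp_pos|force';python3 -m crank '[[0,0,0.002,0],[0,0,0,0]]'| egrep 'tcp_pos|force';done
```

```text
tcp_pos: [0.437, 0.2601, 0.0966]
wrist_force: [0.6, -0.3, -6.4]
tcp_pos: [0.437, 0.26, 0.0933]
wrist_force: [-0.2, 0.1, -5.2]
tcp_pos: [0.437, 0.2601, 0.0912]
wrist_force: [0.3, -0.1, -5.6]
tcp_pos: [0.4371, 0.2601, 0.0892]
wrist_force: [0.1, 0.6, -5.7]
```

```bash
python3 -m crank '[[0,0,0.001,0],[0,0,0,0]]'| egrep 'tcp_pos|force';python3 -m crank '[[0,0,0.001,0],[0,0,0,0]]'| egrep 'tcp_pos|force';python3 -m crank '[[0,0,0.001,0],[0,0,0,0]]'| egrep 'tcp_pos|force';
```

```text
tcp_pos: [0.4373, 0.2602, 0.0889]
wrist_force: [0.2, -0.7, -2.7]
tcp_pos: [0.4376, 0.2604, 0.0886]
wrist_force: [-1.5, -0.5, 3.2]
tcp_pos: [0.4381, 0.2606, 0.0884]
wrist_force: [-0.6, -1.8, 8.2]
```

```bash
python3 -m crank '[[0,0.003,-0.0003,0],[0,0.003,-0.0002,0],[0,0.003,-0.0002,0],[0,0,0,0]]'| egrep 'tcp_pos|force'; python3 - <<'E'
from station import *
import cv2
c=capture("top");cv2.imwrite("pics/top6.png",cv2.resize(c["pixels"][170:290,100:280],None,fx=4,fy=4)[:,:,::-1])
print(sense()["moment"])
E
```

```text
tcp_pos: [0.4472, 0.2605, 0.0888]
wrist_force: [-1.7, -2.0, 6.5]
[-0.95079415  0.5162398   0.02461111]
```

View pics/top6.png

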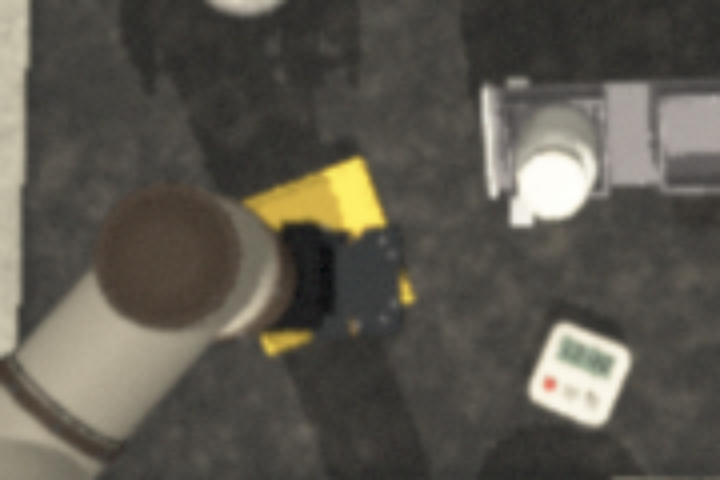

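```bash
python3 -m crank '[[0,0.003,0,0],[0,0.003,0,0],[0,0.003,0,0],[0,0,0,0]]'| egrep 'tcp_pos|force';python3 -m crank '[[0,0.003,0.0002,0],[0,0.003,0.0003,0],[0,0.003,0.0004,0],[0,0,0,0]]'| egrep 'tcp_pos|force'
```

```text
tcp_pos: [0.4562, 0.2606, 0.0883]
wrist_force: [0.0, -3.0, 6.9]
tcp_pos: [0.4653, 0.2608, 0.087]
wrist_force: [1.2, -2.0, 6.6]
```

The height is falling as an edge roll should, so the bottle is turning. I'll continue.

```bash
python3 -m crank '[[0,0.003,0.0005,0],[0,0.003,0.0006,0],[0,0.003,0.0007,0],[0,0,0,0],[0,0,0,0]]'| egrep 'tcp_pos|force'; python3 - <<'E'
from station import *
import cv2
c=capture("scene");cv2.imwrite("pics/scene7.png",cv2.resize(c["pixels"][190:390,80:360],None,fx=2.8,fy=2.8)[:,:,::-1])
E
```

```text
tcp_pos: [0.4736, 0.2611, 0.085]
wrist_force: [-1.1, -3.1, 6.7]
```

View pics/scene7.png

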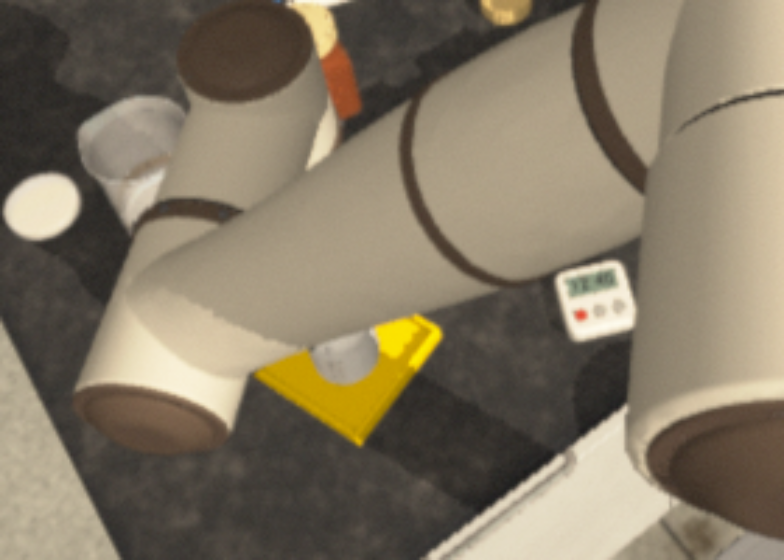

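The body is now visible in the tray at (345,355), nearly upright. A few more millimetres to go.

```bash
python3 -m crank '[[0,0.003,0.0006,0],[0,0,0,0],[0,0,0,0]]'| egrep 'tcp_pos|force';python3 -m crank '[[0,0.002,0.0003,0],[0,0,0,0],[0,0,0,0]]'| egrep 'tcp_pos|force';python3 -m crank '[[0,0.002,0.0002,0],[0,0,0,0],[0,0,0,0]]'| egrep 'tcp_pos|force'; python3 - <<'E'
from station import *
import cv2
c=capture("scene");cv2.imwrite("pics/scene8.png",cv2.resize(c["pixels"][270:370,140:270],None,fx=6,fy=6)[:,:,::-1])
E
```

```text
tcp_pos: [0.4754, 0.2611, 0.0853]
wrist_force: [-6.2, -1.6, 13.8]
tcp_pos: [0.4772, 0.261, 0.0856]
wrist_force: [-8.1, -2.4, 18.0]
tcp_pos: [0.4794, 0.261, 0.0861]
wrist_force: [-9.0, -3.4, 21.1]
```

View pics/scene8.png

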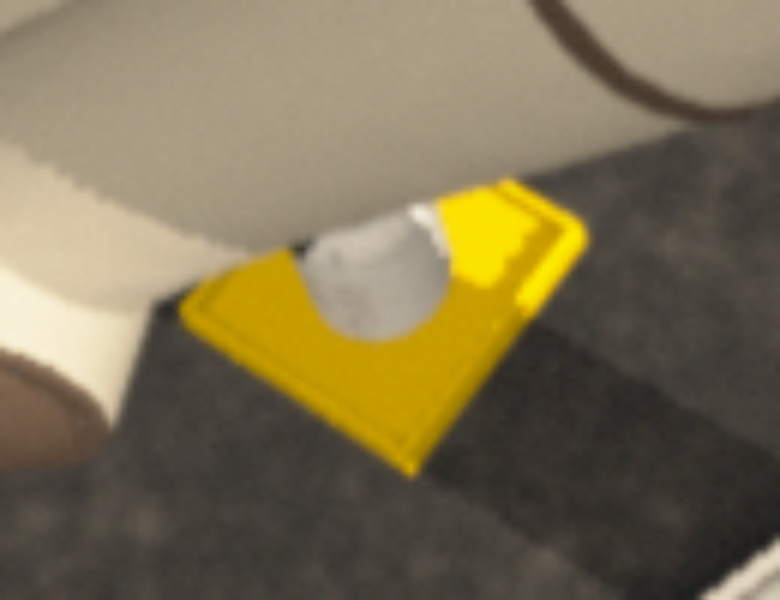

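The rise in force shows the foot went flat at about x = 0.4745 and I've pushed slightly past that. I'll back off and then release.

```bash
python3 -m crank '[[0,-0.002,-0.0012,0],[0,-0.001,-0.0008,0],[0,0,0,0],[0,0,0,0]]'| egrep 'tcp_pos|force';python3 -m crank '[[0,-0.001,-0.0005,0],[0,0,0,0],[0,0,0,0]]'| egrep 'tcp_pos|force'
```

```text
tcp_pos: [0.4767, 0.2609, 0.0856]
wrist_force: [-4.2, -3.0, 7.0]
tcp_pos: [0.4759, 0.261, 0.0855]
wrist_force: [-1.9, -2.8, 2.6]
```

```bash
python3 -m crank '[[0,0,-0.0006,0],[0,0,0,0],[0,0,0,0]]'| egrep 'tcp_pos|force';python3 -m crank '[[0,0,0,0],[0,0,0,0],[0,0,0,0]]' 0.052| egrep 'tcp_pos|force|width';python3 -m crank '[[0,0,0,0],[0,0,0,0],[0,0,0,0],[0,0,0,0],[0,0,0,0]]' 0.087| egrep 'tcp_pos|force|width';python3 -m crank '[[0,0,0,0],[0,0,0,0],[0,0,0,0]]'| egrep 'tcp_pos|force|width'
```

```text
tcp_pos: [0.4759, 0.261, 0.0856]
wrist_force: [-0.9, -1.3, -3.5]
tcp_pos: [0.4771, 0.2621, 0.0872]
wrist_force: [0.1, -0.1, 0.3]
gripper_width: 0.597
tcp_pos: [0.4762, 0.2612, 0.0867]
wrist_force: [-0.4, -0.1, -0.5]
gripper_width: 0.892
tcp_pos: [0.4761, 0.2611, 0.0866]
wrist_force: [-0.4, 0.2, 0.1]
gripper_width: 0.99
```

```bash
python3 -m crank '[[0,0,-0.01,0],[0,0,-0.03,0],[0,0,-0.04,0],[0,0,-0.04,0],[0,0,-0.04,0]]'| egrep 'tcp_pos|force';python3 -m crank '[[-0.03,0,-0.02,0],[-0.04,0,0,0],[-0.04,0,0,0],[-0.04,0,0,0],[-0.04,0,0,0]]'| egrep 'tcp_pos|force';python3 -m crank '[[-0.04,0,0,0],[-0.04,0,0,0],[-0.04,0,0,0],[-0.04,0,0,0],[-0.04,0,0,0]]'| egrep 'tcp_pos|force';python3 -m crank '[[-0.04,0,0,0],[-0.04,0,0,0],[-0.04,0,0,0],[0,0,0,0],[0,0,0,0]]'; python3 - <<'E'
from station import *
import cv2,numpy as np
for n in("scene","top"):
    c=capture(n);np.savez(n+"9.npz",**c);cv2.imwrite(f"pics/{n}9.png",c["pixels"][:,:,::-1])
E
```

```text
tcp_pos: [0.4758, 0.2607, 0.2492]
wrist_force: [1.0, 0.4, -0.4]
tcp_pos: [0.4799, 0.0695, 0.2678]
wrist_force: [1.2, -0.9, -0.6]
tcp_pos: [0.4845, -0.1308, 0.2677]
wrist_force: [0.4, 0.6, -0.9]
time_s: 19.08
tcp_pos: [0.4871, -0.2508, 0.2667]
ee_rot: [[-0.019, 1.0, -0.0], [1.0, 0.019, 0.0], [0.0, -0.0, -1.0]]
wrist_force: [-0.4, -0.8, 0.3]
gripper_width: 0.998
```

View pics/scene9.png

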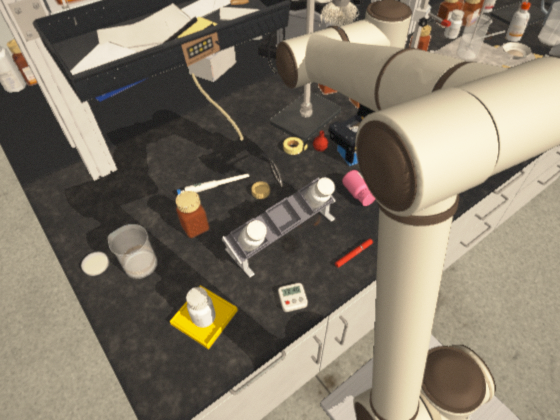

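View pics/top9.png

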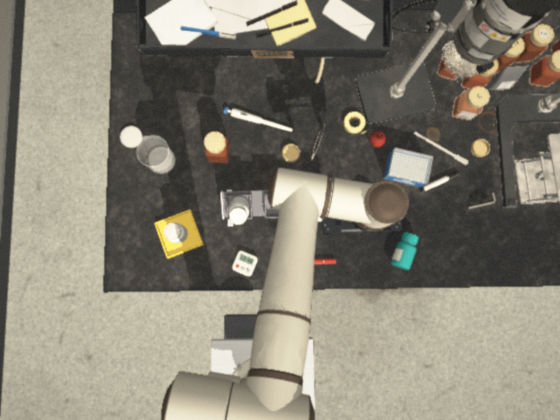

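The scene view shows the full bottle upright in the tray at (199,307) and the other two in the rack at (255,234) and (322,190). I'll check this with numbers.

```bash
python3 - <<'E'
import numpy as np
def P(c):
    d=c["depth"];v,u=np.mgrid[:420,:560]
    p=np.stack([(u-c["cx"])/c["fx"]*d,(v-c["cy"])/c["fy"]*d,d],-1);M=c["world_from_camera"];return p@M[:3,:3].T+M[:3,3]
a=np.load("scene0.npz");b=np.load("scene9.npz");A=P(a);B=P(b)
N=np.array([-.4226,0,.9063])
for w,t in((A,"before"),(B,"after")):
    for y in(-.162,.066):
        q=w[(abs(w[...,0]-.53)<.1)&(abs(w[...,1]-y)<.045)&(w[...,2]>.1)&(w[...,2]<.25)]
        h=q@N;m=np.percentile(h,97);d=q[abs(h-np.median(h[h>m-.006]))<.003];c=d.mean(0);print(t,y,c.round(4),np.linalg.svd(d-c)[2][2].round(3))
for n in("scene","top"):
    w=P(np.load(n+"9.npz"));q=w[(abs(w[...,0]-.48)<.07)&(abs(w[...,1]-.26)<.07)&(w[...,2]>.1)]
    d=q[abs(q[:,2]-np.percentile(q[:,2],70))<.004];c=d.mean(0);print(n,len(d),c.round(4),np.linalg.svd(d-c)[2][2].round(3))
E
```

```text
before -0.162 [ 0.5176 -0.1657  0.1661] [-0.437 -0.016  0.899]
before 0.066 [0.5127 0.0643 0.1671] [ 0.421 -0.001 -0.907]
after -0.162 [ 0.52   -0.1652  0.1668] [-0.428 -0.015  0.904]
after 0.066 [0.5142 0.0636 0.1676] [-0.431  0.001  0.902]
scene 308 [0.4785 0.2639 0.1103] [-0.002  0.006  1.   ]
top 148 [0.4829 0.2591 0.1117] [0.018 0.012 1.   ]
```

```bash
python3 -c "
from station import *
print(finish_job())"
```

```text
the job is handed in; nothing more can be done
None
```

The full bottle is standing upright in the yellow tray, the other two are in the rack, and the job was handed in at about 19 s.

- **Finding the full one:** I lifted each bottle a little inside its pocket. The right one weighed about 2.9 N (0.29 kg, part used) and went back. The middle one weighed about 5.9 N (0.6 kg), which only fits the full bottle, so I didn't weigh or touch the left one.
- **Placing it:** the bottle kept its 25° lean in the grip. I set its foot edge on the tray floor and rolled it upright. That went slightly past flat, with wrist force peaking at about 23 N, so I backed off before letting go.

**Last checks:**
- **Full bottle:** its cap top is level to within about 1°, at a height of 0.110–0.112 m (0.113 m expected). It is within about 2 mm of the tray centre.
- **Right and left bottles:** their caps are within 3 mm of where they started, leaning about 25°.
- **Other items:** those in view looked unmoved, by eye only, and the gripper was open and clear at hand-in.

The two cameras disagreed by about 4–5 mm on positions, so I used their average. One tilt reading failed because the arm blocked the view, and I did the lowering by force.

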